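# First in, first out on the lens barrel feeder

### The job

In the sloped lane feeder, take the oldest lens barrel, the lowest one against the red stop, and lay it in the empty steel V cradle, so that the other barrel in the lane rolls down to the stop. Then take the new blue-collared barrel from the yellow tray (not the orange-collared reject) and load it in the lane behind that one, so that it lies against it. Set both barrels down gently, do not drop them.

Things in the scene. Friction and masses are not known exactly. Their poses are not given: they have to be found in the camera images.
- old_center (a point): centre of the oldest barrel, at the red stop of the lane: black bobbin with blue collars, 62 mm long over its flat ends, collars 46 mm diameter x 6 mm, waist 36 mm diameter x 50 mm, 0.15 kg. y runs along it, level (either end alike); x, z turn as it rolls. Grip the two ends from above. A like barrel touches it from up the slope and rolls down once this one is lifted away.
- new_center (a point): centre of the new barrel, same shape, size and axes as the oldest, blue collars. It lies 50 mm above the bench in one of two V saddles (28 mm wide under its waist, ends hanging free) of the yellow tray (190 x 160 mm, walls 24 mm high). The like barrel with orange collars in the other saddle, 84 mm away, is a reject and stays.
- lane_second (a point): centre of the second barrel place, 90 mm above the bench. x: level, up the lane; y: along the barrels. They lie across a 28 mm wide rail between their collars (11 mm play each way), ends free. Rail rises 0.18 rad to +x, free for 110 mm beyond. First place: 45 mm to -x, 8 mm lower. Let go 20 mm to +x and 4 mm up, a barrel rolls down to the one before. Base plate 90 mm wide, 6 mm thick.
- cradle_seat (a point): empty steel V cradle on a dark base plate 110 x 100 mm, 10 mm thick. The point is the centre of a barrel seated in it, 55 mm above the bench; y along the barrel, x across the V. The V fits between the collars: 28 mm wide along y (11 mm play each way), its mouth 54 mm wide across, 52 mm above the bench; the barrel's ends hang free.
Mind the look-alikes: they are no part of the job. Leave any purple or turquoise look-alike of the part that bears new_center alone.

How it is judged:
By the outcome, as a careful person would: the job done as asked, in the order asked, and still so for the second after the job is handed in, with the robot touching nothing.
It also fails if it takes over 53 s, if anything falls off the work surface, if the arm or the gripper's body presses on something with over 40 N, if the wrist force passes 120 N, or if a joint passes its speed limit or range.

### The arm

A 6-joint arm with a two-finger parallel gripper is mounted at the origin on the work surface. World frame = base frame: x ahead of the robot, y to its left, z up, the work surface at z = 0. Lengths are in mm, angles in rad, forces in N, time in s.
With the tool pointing down it reaches from about 350 to 975 mm from the base axis. Payload 7.1 kg.
Tool frame: the origin (TCP) lies between the finger pads; the fingertips stand 14 mm ahead of it and the grasp point (between the pads) lies 5 mm behind it; z points along the fingers, y is the direction in which the jaws open and shut (so a half turn about z gives the same grasp; the last joint's range is limited). The gripper opens to 88 mm and grips with 3 to 60 N. Pads are 20 mm wide; open, the fingers measure 115 mm over their backs; the gripper's body (75 mm by 178 mm) begins 61 mm behind the grasp point.
Start: joints at [1.282, 0.423, 1.63, -0, 1.089, -0.019], TCP at [166.555, 602.382, 236.675] pointing down, gripper open.
Joint ranges: [-3, 3], [-0.9, 2.11], [0.09, 2.58], [-1.31, 4.45], [0.11, 2.69], [-2.54, 2.54]. Speed limits (rad/s): [2.39, 2.39, 3.01, 3.14, 3.14, 3.14].

### API

Orientations are given as a rotation vector (axis times angle).
In Python, from workcell import get_obs, get_image, calibration, close_job, regions_of, place_of gives the robot as it stands.
- The arm moves only by the tool move_arm, never from a script. Its argument "deltas" is a list of rows, each a list of 5 numbers: the closure in counts, from 0 (fully open) to 255 (shut), then the shift along the tool's x, y, z in m, then the turn about the tool's z in rad. In form: [[grip, x, y, z, roll], ...]. A call has 1 to 5 rows; each row is the pose to reach, as a shift and turn from the pose commanded when the call began, along the tool's axes at that moment; what a row does not reach only later rows make up. A row lasts 1/12 s, in which the tool goes at most 41.7 mm and 7.16 degrees, less where a joint would pass 70% of its speed; a pose out of reach is approached as far as the arm can. A call with a gripper value outside its range is refused whole. The fingers move at their own pace and stop on an object; the grip force is fixed at half the most. Time passes only in rows, so rows that repeat a pose let the fingers close. It gives the time, the measured TCP pose, the force and the opening at its end, in the units of the state.
- get_obs(): the state, without advancing time (a new reading comes with each control period).
- get_image(name): name is "scene" or "side" or "wrist"; returns the picture (480x640x3 uint8, blue, green, red); there is no depth.
- calibration(name): a dict with "intrinsics" (3x3 intrinsics, pixels), "distortion" ([k1, k2, p1, p2, k3] as OpenCV has them; the pictures are not rectified), "world_to_cam" (4x4, takes a point from world to camera coordinates); the wrist camera has in their place "hand_eye" (4x4, takes a point from camera to tool coordinates, whose origin is the TCP and whose axes are the flange's). Camera axes: x right, y down, z forward; pixel columns grow to the right and rows downward; lengths in mm; the calibration is good to about 2 mm. A picture is of the moment at which its call begins: read the wrist's pose just before it. calibration takes no time and is no camera call.
- close_job(): hands the job in, once; it reports no verdict.
Trained networks look in the newest picture that a camera, given by its name, has taken for a name from the list of things; names that differ only in an ending like _2 or _b are one class to them, and where a whole thing is asked for, a point or a joint stands for the part that bears it (a point fixed in the world has none). Each returns a list of dicts, best first, with "conf" (0 to 1); they miss things now and then, are a little off and sometimes report something else, mostly with a low value. They report only what shows in the picture. A call takes as long as a camera call. They do not tell look-alikes from the thing itself.
- regions_of(camera, name): "region" (480x640 bool, what is visible of it).
- place_of(camera, name): "location" ([x, y, z] in mm, in world coordinates, good to about 4 mm: a listed point, or the origin of a listed thing).
The state is a dict: "t": time; "qpos": joint angles; "qvel": joint speeds; "joint_torque": joint torques, N m; "ee_pos": TCP position; "orientation": TCP orientation; "ft_force": force on the tool from outside, world axes, zero at the start; "moment": the same for the moment, N m; "width": finger opening in mm.
Only numpy, scipy, OpenCV 4.12 (cv2) and the standard library are available. Lean on these libraries where they do the work, as an engineer would, in place of code of your own. Each camera call takes 0.05 s, during which the arm holds its last target.

## Working session

There is one attempt and no reset: what is moved stays moved. The work goes in short steps, Python scripts to look and compute and a tool call to move; the robot and the scene stay as the last step left them, time stands still between calls to the robot, and variables do not carry over. Pictures are saved under pics/ and viewed, and the job is handed in when it is done.

Besides the shell and the picture viewer there is one more tool, called after "Call:" as a command line: name --pt "numbers of a row" for each row, then --argument value for the rest. move_arm: Moves the arm, as the interface text tells. Its arguments: {"type":"object","properties":{"deltas":{"type":"array","items":{"type":"array","items":{"type":"number"}}}},"required":["deltas"]}

```bash
ls; mkdir -p pics; python3 - <<'E'
from workcell import *
import cv2,numpy as np
np.set_printoptions(precision=4,suppress=True)
o=get_obs();print(o)
for c in ["scene","side","wrist"]:
    cv2.imwrite(f"pics/{c}0.png",get_image(c))
    k=calibration(c);print(c,k)
    for n in ["old_center","new_center","lane_second","cradle_seat"]:
        try: print(n,[(np.round(d["location"],1).tolist(),round(d["conf"],2)) for d in place_of(c,n)])
        except Exception as e: print(n,e)
print(get_obs()["t"])
E
```

```text
pics
{'t': 0.0, 'qpos': array([ 1.282 ,  0.4238,  1.6307, -0.    ,  1.0886, -0.019 ]), 'qvel': array([-0.0011, -0.0008, -0.0013, -0.001 ,  0.0004, -0.0015]), 'joint_torque': array([  0.0005, -54.4644, -27.3651,   0.0644,   0.023 ,  -0.0001]), 'ee_pos': array([166.4007, 601.891 , 235.9082]), 'orientation': array([-0.4224, -3.1128,  0.0024]), 'ft_force': array([ 0.3673,  0.6969, -0.3334]), 'moment': array([ 0.0151, -0.0213, -0.0291]), 'width': 88.03611394292597}
scene {'intrinsics': array([[585.5691,   0.    , 323.9243],
       [  0.    , 585.5691, 241.3   ],
       [  0.    ,   0.    ,   1.    ]]), 'distortion': array([-0.0782,  0.    ,  0.    ,  0.    ,  0.    ]), 'world_to_cam': array([[  -0.2488,    0.9683,   -0.0235,  208.3018],
       [   0.559 ,    0.1237,   -0.8199, -164.5114],
       [  -0.791 ,   -0.2171,   -0.5721, 1675.9789],
       [   0.    ,    0.    ,    0.    ,    1.    ]])}
old_center [([483.8, -0.2, 82.1], 0.93)]
new_center [([534.2, -478.4, 21.2], 0.76), ([333.3, -319.2, 24.5], 0.73), ([334.0, -436.5, 24.2], 0.6), ([468.2, -301.4, 50.8], 0.59), ([532.8, -3.6, 92.4],
[... 550 characters left out ...]
, 1.8, 83.8], 0.64)]
new_center [([468.9, -302.1, 49.2], 0.8), ([531.1, -476.7, 22.2], 0.78), ([330.4, -326.6, 21.1], 0.61)]
lane_second [([531.1, 0.3, 87.9], 0.61)]
cradle_seat [([541.2, 290.9, 53.7], 0.86)]
wrist {'intrinsics': array([[341.3279,   0.    , 319.5027],
       [  0.    , 341.3279, 244.9   ],
       [  0.    ,   0.    ,   1.    ]]), 'distortion': array([-0.042,  0.   ,  0.   ,  0.   ,  0.   ]), 'hand_eye': array([[  -0.0002,   -0.9624,   -0.2716,   73.8044],
       [   1.    ,   -0.0003,    0.0002,   -0.1589],
       [  -0.0003,   -0.2716,    0.9624, -148.342 ],
       [   0.    ,    0.    ,    0.    ,    1.    ]])}
old_center []
new_center []
lane_second []
cradle_seat []
0.75
```

View pics/scene0.png

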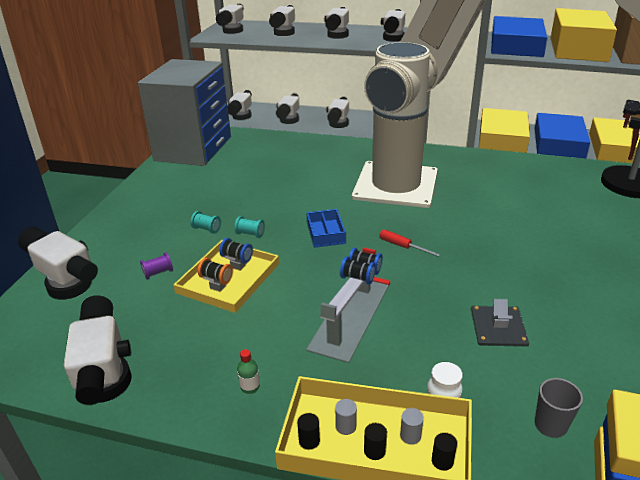

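View pics/side0.png

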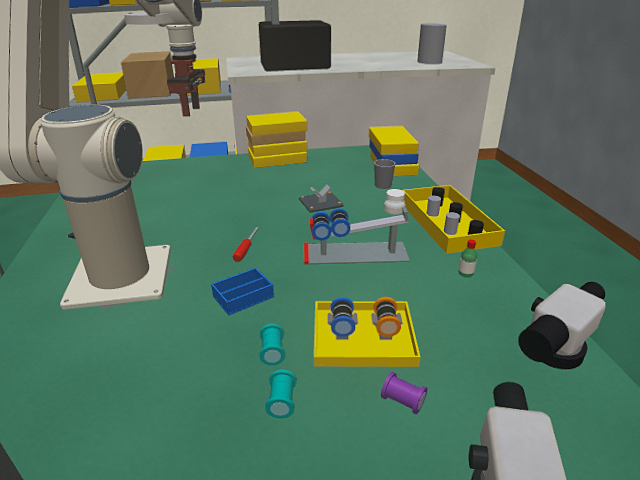

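View pics/wrist0.png

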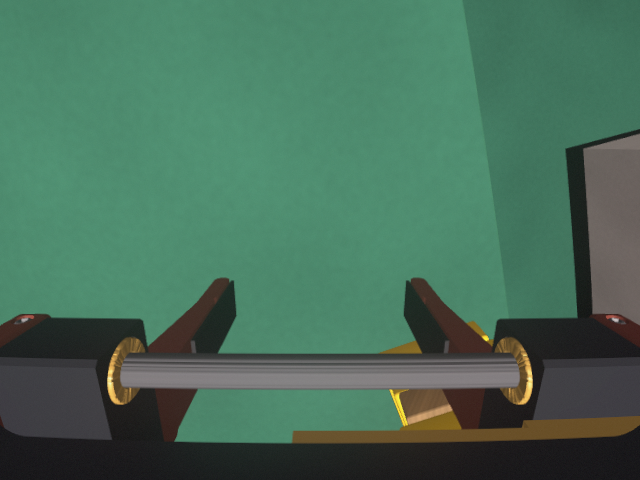

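The scene shows the lane barrels at about (365,262), the tray with the blue-collared barrel at (236,250) and the orange one at (215,272), and the cradle at (500,318). The side view agrees. The wrist sees only bench. The networks' extra new_center hits are the turquoise and purple look-alikes.

```bash
cat > h.py <<'E'
from workcell import *
import cv2,numpy as np,sys
from scipy.spatial.transform import Rotation as R
np.set_printoptions(precision=4,suppress=True)
def go(t,yaw=None,o=None):
    "target world mm; yaw = world angle of tool y; prints tool deltas"
    o=o or get_obs(); M=R.from_rotvec(o["orientation"]).as_matrix()
    d=M.T@(np.array(t)-o["ee_pos"])/1000
    y0=np.arctan2(M[1,1],M[0,1]); tr=0
    if yaw is not None:
        tr=-((yaw-y0+np.pi/2)%np.pi-np.pi/2)
    n=max(np.linalg.norm(d)/.0417,abs(tr)/.1249)
    print("t",round(o["t"],2),"pos",o["ee_pos"],"yaw",round(y0,3),"F",o["ft_force"],"w",round(o["width"],1))
    print("delta",d,"turn",round(tr,3),"rows",round(n,1))
def cam(c,o=None):
    k=calibration(c)
    if c=="wrist":
        o=o or get_obs(); T=np.eye(4);T[:3,:3]=R.from_rotvec(o["orientation"]).as_matrix();T[:3,3]=o["ee_pos"]
        W=np.linalg.inv(T@np.array(k["hand_eye"]))
    else: W=np.array(k["world_to_cam"])
    return np.array(k["intrinsics"]),np.array(k["distortion"]),W
def ray(px,C):
    K,D,W=C; p=cv2.undistortPoints(np.array(px,float).reshape(-1,1,2),K,D).reshape(-1,2)
    v=np.c_[p,np.ones(len(p))]@W[:3,:3]; c=-W[:3,:3].T@W[:3,3]
    return c,v/np.linalg.norm(v,axis=1,keepdims=True)
def atz(px,C,z):
    c,v=ray(px,C); return c+v*((z-c[2])/v[:,2])[:,None]
def tri(pxs,Cs):
    A=np.zeros((3,3));b=np.zeros(3)
    for p,C in zip(pxs,Cs):
        c,v=ray([p],C);P=np.eye(3)-np.outer(v[0],v[0]);A+=P;b+=P@c
    return np.linalg.solve(A,b)
def proj(X,C):
    K,D,W=C; return cv2.projectPoints(np.array(X,float).reshape(-1,3),cv2.Rodrigues(W[:3,:3])[0],W[:3,3],K,D)[0].reshape(-1,2)
E
python3 - <<'E'
from h import *
go([490,290,270],np.pi/2)
E
```

```text
t 0.75 pos [166.5472 602.3681 236.7066] yaw 1.301 F [ 0.6908  0.9347 -0.1955] w 87.9
delta [-0.395  -0.2149 -0.0333] turn -0.27 rows 10.8
```

Call:
move_arm --pt "0 -0.036 -0.0195 -0.003 -0.05" --pt "0 -0.072 -0.039 -0.006 -0.11" --pt "0 -0.108 -0.0585 -0.01 -0.16" --pt "0 -0.144 -0.078 -0.014 -0.22" --pt "0 -0.18 -0.0975 -0.018 -0.27"

```text
t: 1.17
ee_pos: [315.0, 459.0, 254.9]
orientation: [-0.006, 3.141, 0.0]
ft_force: [-0.3, 0.6, -0.3]
width: 87.7
```

```bash
python3 -c "
from h import *
go([490,290,270],np.pi/2)"
```

```text
t 1.17 pos [314.9889 459.043  254.944 ] yaw 1.575 F [-0.2607  0.6465 -0.2586] w 87.7
delta [-0.1744 -0.1697 -0.015 ] turn 0.004 rows 5.8
```

Call:
move_arm --pt "0 -0.028 -0.029 -0.003 0" --pt "0 -0.056 -0.058 -0.006 0" --pt "0 -0.084 -0.087 -0.009 0" --pt "0 -0.112 -0.116 -0.012 0" --pt "0 -0.14 -0.145 -0.014 0"

```text
t: 1.58
ee_pos: [455.3, 313.9, 269.2]
orientation: [-0.0, 3.141, 0.001]
ft_force: [0.0, -0.1, -0.4]
width: 88.0
```

Call:
move_arm --pt "0 -0.02 -0.015 0 0" --pt "0 -0.02 -0.015 0 0"

```text
t: 1.75
ee_pos: [477.5, 297.7, 269.1]
orientation: [0.006, 3.139, 0.0]
ft_force: [-0.8, 0.5, 1.0]
width: 87.8
```

```bash
python3 - <<'E'
from h import *
go([490,290,270],np.pi/2)
im=get_image("wrist");cv2.imwrite("pics/w1.png",im)
for n in ["cradle_seat"]: print(n,[(np.round(d["location"],1).tolist(),round(d["conf"],2)) for d in place_of("wrist",n)])
print(proj([541,291,55],cam("wrist")))
E
```

```text
t 1.75 pos [477.4963 297.6823 269.1383] yaw 1.567 F [-0.7612  0.4611  0.9929] w 87.8
delta [-0.0125 -0.0076 -0.0008] turn -0.004 rows 0.4
cradle_seat [([543.8, 296.5, 54.6], 0.88)]
[[311.9914 277.3971]]
```

View pics/w1.png

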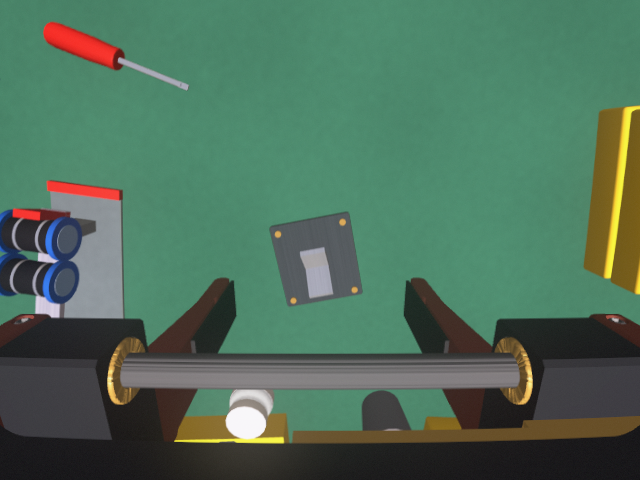

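```bash
python3 - <<'E'
from h import *
C=cam("wrist")
p=atz([(270,227),(349,212),(362,293),(288,306)],C,10);print(p,p.mean(0))
for a,b in [(0,1),(1,2),(2,3),(3,0)]:
    d=p[b]-p[a];print(np.linalg.norm(d),np.arctan2(d[1],d[0]))
v=atz([(301,250),(324,247),(332,294),(308,299)],C,52);print(v,v.mean(0))
for a,b in [(0,1),(1,2),(2,3),(3,0)]:
    d=v[b]-v[a];print(np.linalg.norm(d),np.arctan2(d[1],d[0]))
q=atz([(47,188),(121,197),(122,197),(124,318)],C,6);print(q)
for a,b in [(0,1),(2,3)]:
    d=q[b]-q[a];print(np.linalg.norm(d),np.arctan2(d[1],d[0]))
go([440,0,260])
E
```

```text
[[492.591  239.1441  10.    ]
 [474.2931 335.278   10.    ]
 [580.1713 354.3426  10.    ]
 [598.3347 258.2124  10.    ]] [536.3475 296.7443  10.    ]
97.85981716884906 1.758884276612883
107.58087123022376 0.17815206472452885
97.83112351101344 -1.3840522428917472
107.4491233896315 -2.9631848928768307
[[509.4839 278.9368  52.    ]
 [506.0617 304.596   52.    ]
 [562.7865 313.9437  52.    ]
 [569.0333 286.0508  52.    ]] [536.8413 295.8818  52.    ]
25.886392244076987 1.7033874239620252
57.48989347696066 0.16332243852766326
28.58384207395381 -1.3504768898442392
59.972766829472604 -3.022692573594846
[[443.0979 -35.2778   6.    ]
 [455.2167  57.2632   6.    ]
 [455.2287  58.5202   6.    ]
 [618.83    34.5156   6.    ]]
93.33109275697026 1.4405809688194104
165.35299736890067 -0.14568669834332088
t 1.85 pos [474.5363 299.8459 268.624 ] yaw 1.569 F [-0.1172 -0.6748 -0.2338] w 87.6
delta [ 0.0339 -0.2999  0.0086] turn 0 rows 7.2
```

The wrist view shows the cradle plate, with corners at (270,227), (349,212), (362,293) and (288,306). That puts the cradle at about (537,296), turned by about 0.18 rad. The lane is turned by about -0.14 rad. Next I'll look at the lane.

Call:
move_arm --pt "0 0.006 -0.04 0 0.05" --pt "0 0.012 -0.08 0 0.1" --pt "0 0.018 -0.12 0 0.14" --pt "0 0.024 -0.16 0 0.14" --pt "0 0.028 -0.2 0 0.14"

```text
t: 2.27
ee_pos: [444.4, 100.2, 268.6]
orientation: [-0.215, -3.134, -0.0]
ft_force: [1.5, -0.2, 0.0]
width: 87.7
```

```bash
python3 -c "
from h import *
go([440,5,265],1.43)"
```

```text
t 2.27 pos [444.4174 100.2298 268.5838] yaw 1.434 F [ 1.5376 -0.1552  0.0433] w 87.7
delta [-0.0086 -0.0949  0.0036] turn 0.004 rows 2.3
```

Call:
move_arm --pt "0 -0.003 -0.032 0.001 0" --pt "0 -0.006 -0.064 0.002 0" --pt "0 -0.009 -0.095 0.004 0" --pt "0 -0.009 -0.095 0.004 0"

```text
t: 2.6
ee_pos: [440.8, 2.7, 264.5]
orientation: [-0.222, -3.133, 0.002]
ft_force: [-0.4, 1.3, -0.6]
width: 87.7
```

```bash
python3 - <<'E'
from h import *
go([490,290,270],np.pi/2)
im=get_image("wrist");cv2.imwrite("pics/w2.png",im)
for n in ["old_center","lane_second","new_center"]: print(n,[(np.round(d["location"],1).tolist(),round(d["conf"],2)) for d in place_of("wrist",n)])
E
```

```text
t 2.6 pos [440.7839   2.6676 264.483 ] yaw 1.429 F [-0.3535  1.2575 -0.6429] w 87.7
delta [-0.0082  0.2914 -0.0058] turn -0.141 rows 7.0
old_center [([481.5, 1.3, 82.5], 0.73), ([540.5, 293.5, 53.3], 0.7)]
lane_second []
new_center [([469.4, -298.9, 47.3], 0.94), ([328.9, -320.6, 22.0], 0.92)]
```

View pics/w2.png

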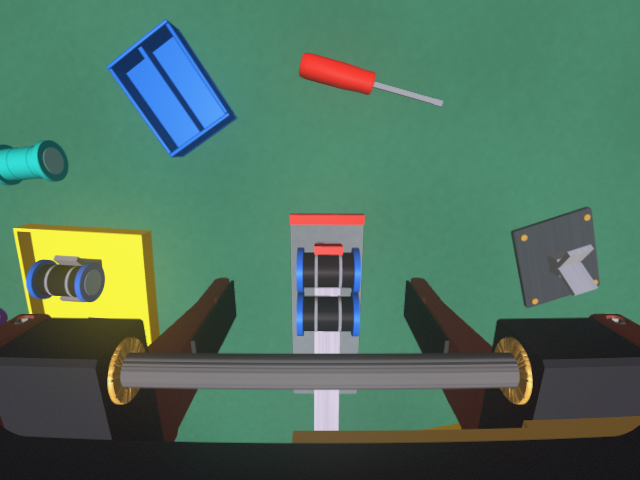

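The lane looks square to the image: the old barrel's collars span x 297–361 at y≈270 and the second barrel sits at y≈315. The new blue barrel is at (66,281), the turquoise look-alike is at top left, and the cradle is at right.

```bash
python3 - <<'E'
from h import *
C=cam("wrist"); S=cam("scene"); D=cam("side")
print(atz([(297,270),(361,270),(329,270),(329,315)],C,82))
# model overlay of barrels
def barrel(c,yaw,col,im,C):
    a=np.array([np.cos(yaw),np.sin(yaw),0]);u=np.array([-a[1],a[0],0]);w=np.array([0,0,1.])
    for s in (-31,-25,25,31):
        th=np.linspace(0,2*np.pi,40)
        P=np.array(c)+s*a+23*(np.cos(th)[:,None]*u+np.sin(th)[:,None]*w)
        cv2.polylines(im,[proj(P,C).round().astype(int)],True,col,1)
ims=[]
for n,c in (("w2",C),("scene0",S),("side0",D)):
    im=cv2.imread(f"pics/{n}.png")
    barrel([483,1,82],1.429,(0,255,0),im,c)
    barrel([528,-4,90],1.429,(0,255,255),im,c)
    barrel([469,-301,50],1.429+0.1,(0,0,255),im,c)
    barrel([537.5,296,55],1.752,(255,0,255),im,c)
    if n=="w2": ims=[cv2.resize(im[190:350,0:640],(800,200))]
    if n=="scene0": ims+=[cv2.resize(im[220:370,180:540],(800,333))]; 
    if n=="side0": b=cv2.resize(im[170:370,230:480],(750,600))
cv2.imwrite("pics/o1.png",np.vstack(ims));cv2.imwrite("pics/o2.png",b)
E
```

```text
[[484.5024 -23.0383  82.    ]
 [493.6469  42.2417  82.    ]
 [489.0628   9.5901  82.    ]
 [539.8535   2.9032  82.    ]]
```

View pics/o1.png

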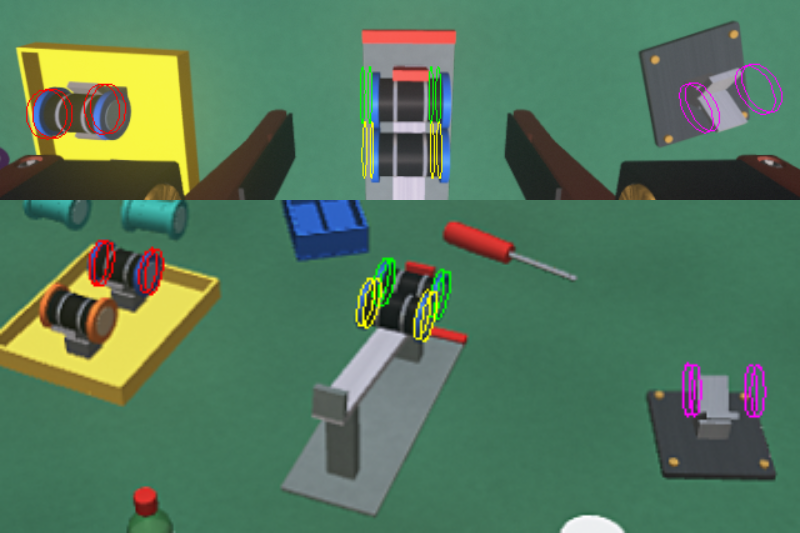

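View pics/o2.png

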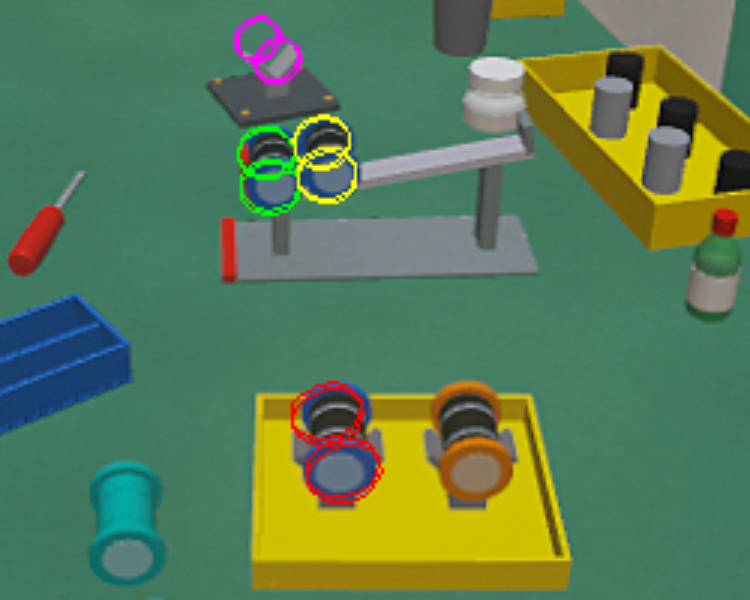

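The fixed cameras fit well, but the wrist overlay is off. I paired its picture with a pose read after the arm had settled. I'll retake it with the arm at rest.

```bash
cat >> h.py <<'E'
import pickle
def snap(n):
    o=get_obs(); im=get_image("wrist"); cv2.imwrite(f"pics/{n}.png",im); C=cam("wrist",o); pickle.dump((im,C,o),open(n+".pkl","wb")); return im,C,o
def barrel(c,yaw,col,im,C):
    a=np.array([np.cos(yaw),np.sin(yaw),0]);u=np.array([-a[1],a[0],0]);w=np.array([0,0,1.])
    for s in (-31,-25,25,31):
        th=np.linspace(0,2*np.pi,40)
        P=np.array(c)+s*a+23*(np.cos(th)[:,None]*u+np.sin(th)[:,None]*w)
        cv2.polylines(im,[proj(P,C).round().astype(int)],True,col,1)
E
python3 - <<'E'
from h import *
im,C,o=snap("w3"); print(o["ee_pos"],o["orientation"],np.abs(o["qvel"]).max())
S=cam("scene"); D=cam("side")
L=[([484,2,82],1.429,(0,255,0)),([529,-4,90],1.429,(0,255,255)),([470,-301,50],1.31,(0,0,255)),([539,295,55],1.752,(255,0,255))]
for c,y,col in L: barrel(c,y,col,im,C)
ims=[cv2.resize(im[190:350,0:640],(800,200))]
im=cv2.imread("pics/scene0.png")
for c,y,col in L: barrel(c,y,col,im,S)
ims+=[cv2.resize(im[220:370,180:540],(800,333))]
im=cv2.imread("pics/side0.png")
for c,y,col in L: barrel(c,y,col,im,D)
cv2.imwrite("pics/o4.png",cv2.resize(im[170:370,230:480],(750,600)))
cv2.imwrite("pics/o3.png",np.vstack(ims))
E
```

```text
[441.7133   6.4098 264.7285] [0.2175 3.134  0.0007] 0.011110934096826631
```

View pics/o3.png

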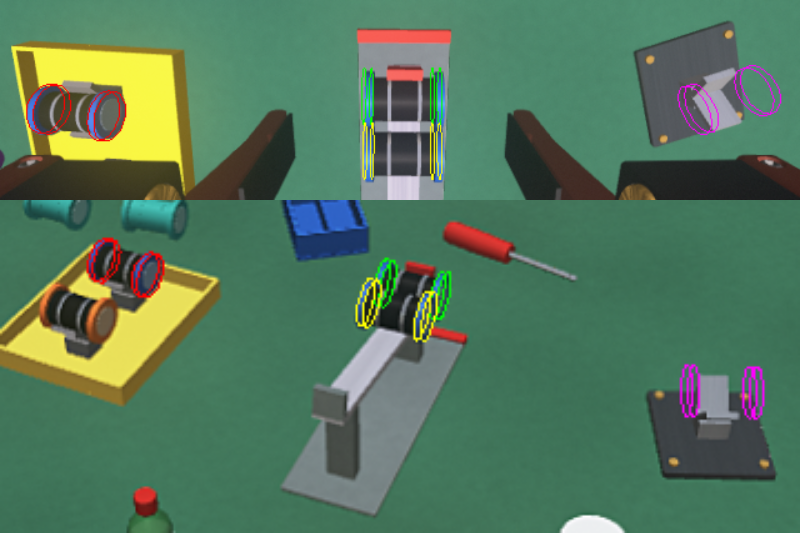

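View pics/o4.png

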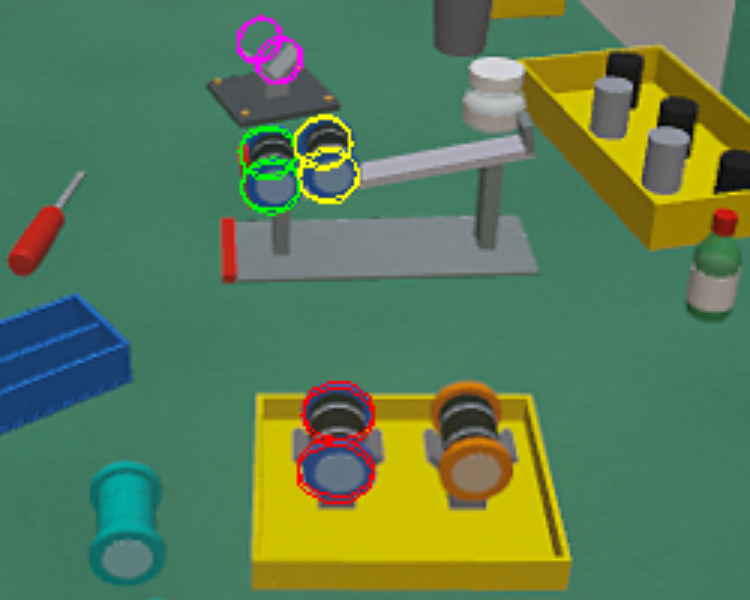

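```bash
python3 -c "
from h import *
go([484,1.5,130],1.429)"
```

```text
t 2.85 pos [441.8104   6.5496 264.7407] yaw 1.433 F [0.2404 0.0523 0.6843] w 87.5
delta [-0.0425  0.0008  0.1347] turn 0.004 rows 3.4
```

Call:
move_arm --pt "0 -0.0115 0 0.034 0" --pt "0 -0.023 0.0005 0.068 0" --pt "0 -0.034 0.001 0.102 0" --pt "0 -0.0425 0.001 0.135 0" --pt "0 -0.0425 0.001 0.135 0"

```text
t: 3.27
ee_pos: [481.7, 1.7, 124.3]
orientation: [-0.215, -3.125, 0.0]
ft_force: [-1.1, -0.0, 0.2]
width: 88.2
```

```bash
python3 - <<'E'
from h import *
im,C,o=snap("w4")
go([484,1.5,77],1.429,o)
barrel([484,1.5,82],1.429,(0,255,0),im,C)
cv2.imwrite("pics/w4o.png",im)
E
```

```text
t 3.27 pos [481.7346   1.6533 124.2842] yaw 1.433 F [-1.1484 -0.0137  0.1868] w 88.2
delta [-0.0027  0.0002  0.0473] turn 0.004 rows 1.1
```

View pics/w4o.png

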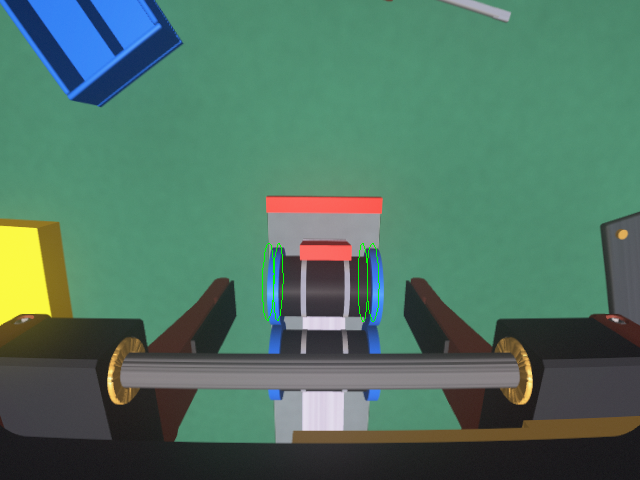

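Call:
move_arm --pt "0 -0.001 0.002 0.025 0" --pt "0 -0.001 0.002 0.045 0" --pt "0 -0.001 0.002 0.053 0" --pt "0 -0.001 0.002 0.053 0"

```text
t: 3.65
ee_pos: [484.8, 2.7, 77.1]
orientation: [-0.218, -3.133, -0.0]
ft_force: [-0.7, -0.2, -0.1]
width: 87.6
```

```bash
python3 - <<'E'
from h import *
im,C,o=snap("w5")
go([485,3.5,77],1.429,o)
cv2.imwrite("pics/w5s.png",get_image("side")[170:320,260:440].repeat(4,0).repeat(4,1))
E
```

```text
t 3.65 pos [484.7869   2.7089  77.0882] yaw 1.432 F [-0.671  -0.2327 -0.0906] w 87.6
delta [-0.0001  0.0008  0.0001] turn 0.003 rows 0.0
```

View pics/w5.png

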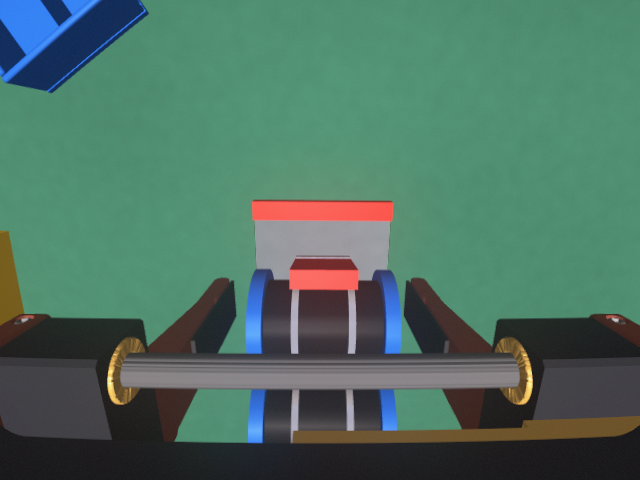

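View pics/w5s.png

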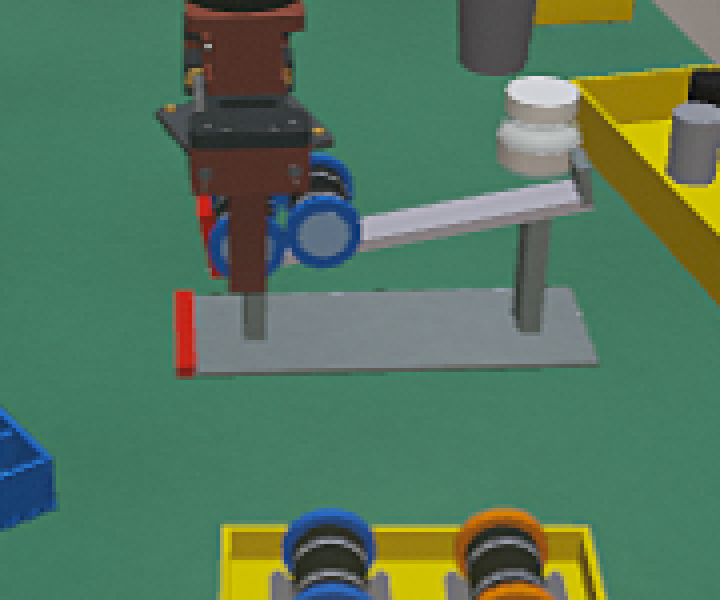

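The fingers straddle only the lower barrel, with the other one clear up the slope. I'll close on it.

Call:
move_arm --pt "255 0 0.001 0 0" --pt "255 0 0.001 0 0" --pt "255 0 0.001 0 0" --pt "255 0 0.001 0 0" --pt "255 0 0.001 0 0"

```text
t: 4.17
ee_pos: [485.7, 3.0, 77.2]
orientation: [0.22, 3.133, 0.0]
ft_force: [-1.1, 0.9, 6.4]
width: 61.9
```

Call:
move_arm --pt "255 0 0 0 0" --pt "255 0 0 0 0"

```text
t: 4.33
ee_pos: [485.8, 3.0, 77.2]
orientation: [0.219, 3.133, 0.0]
ft_force: [-1.2, -0.7, 6.6]
width: 62.0
```

Call:
move_arm --pt "255 0 0 -0.006 0" --pt "255 0 0 -0.016 0" --pt "255 0 0 -0.028 0" --pt "255 0 0 -0.045 0" --pt "255 0 0 -0.065 0"

```text
t: 4.75
ee_pos: [484.6, 3.0, 142.3]
orientation: [-0.219, -3.132, 0.0]
ft_force: [-0.3, 0.1, -1.2]
width: 61.9
```

```bash
python3 - <<'E'
from h import *
go([470,295,160],1.752)
im=get_image("side");cv2.imwrite("pics/s2.png",im[100:320,230:480].repeat(3,0).repeat(3,1)[:600])
E
```

```text
t 4.75 pos [484.6126   2.987  142.2809] yaw 1.431 F [-0.2973  0.0742 -1.1515] w 61.9
delta [ 0.0552  0.2871 -0.0177] turn -0.321 rows 7.0
```

View pics/s2.png

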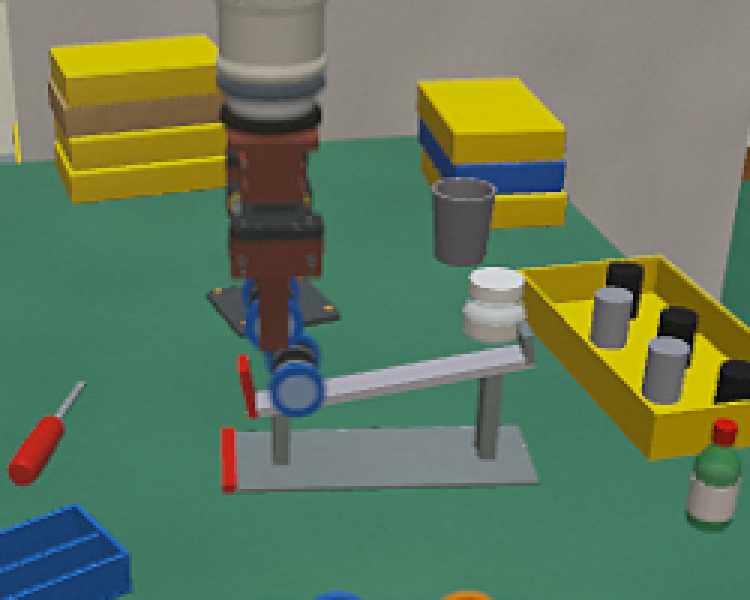

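Call:
move_arm --pt "255 0.012 0.038 -0.018 -0.06" --pt "255 0.024 0.076 -0.036 -0.12" --pt "255 0.036 0.114 -0.054 -0.18" --pt "255 0.048 0.152 -0.072 -0.25" --pt "255 0.06 0.19 -0.09 -0.32"

```text
t: 5.22
ee_pos: [453.2, 191.7, 228.5]
orientation: [-0.287, 3.128, -0.0]
ft_force: [0.3, 0.3, -1.7]
width: 61.5
```

```bash
python3 - <<'E'
from h import *
go([450,285,235],1.752)
E
```

```text
t 5.22 pos [453.1923 191.6905 228.5457] yaw 1.754 F [ 0.2616  0.2552 -1.7104] w 61.5
delta [-0.0139  0.0923 -0.0065] turn 0.002 rows 2.2
```

Call:
move_arm --pt "255 -0.004 0.03 -0.002 0" --pt "255 -0.008 0.06 -0.004 0" --pt "255 -0.012 0.086 -0.006 0" --pt "255 -0.014 0.092 -0.006 0" --pt "255 -0.014 0.092 -0.006 0"

```text
t: 5.63
ee_pos: [451.2, 284.7, 233.5]
orientation: [-0.287, 3.128, 0.0]
ft_force: [0.3, -0.2, -1.8]
width: 61.6
```

```bash
python3 - <<'E'
from h import *
im,C,o=snap("w6")
print(o["ee_pos"],np.abs(o["qvel"]).max())
print([(np.round(d["location"],1).tolist(),round(d["conf"],2)) for d in place_of("wrist","cradle_seat")])
im,C,o=snap("w7")
print(o["ee_pos"],np.abs(o["qvel"]).max())
E
```

```text
[451.1838 284.6611 233.5002] 0.043943486111978985
[]
[450.9099 282.4633 233.045 ] 0.020578303506565594
```

View pics/w7.png

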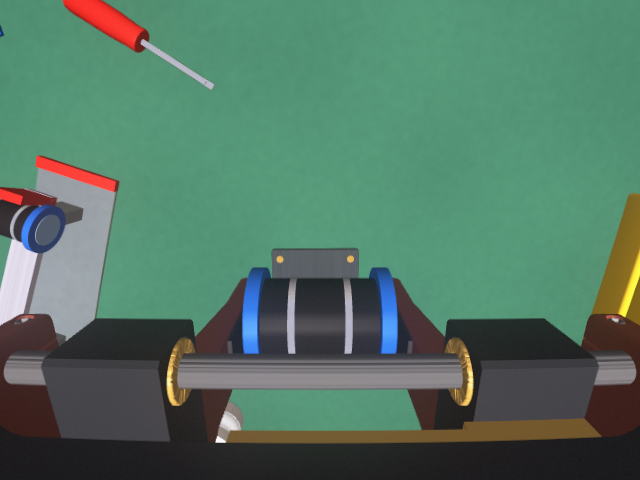

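```bash
python3 - <<'E'
from h import *
C7=pickle.load(open("w7.pkl","rb"))[1];C3=pickle.load(open("w3.pkl","rb"))[1]
ya=1.752;ax=np.array([np.sin(ya),-np.cos(ya),0])
p=atz([(273,249),(357,249)],C7,10);d=p[1]-p[0];print(p,np.linalg.norm(d),np.arctan2(d[1],d[0]), p.mean(0)+55*ax)
q=atz([(507,232),(590,208),(522,306)],C3,10);print(q)
for a,b in((0,1),(0,2)):
  d=q[b]-q[a];print(np.linalg.norm(d),np.arctan2(d[1],d[0]))
print((q[1]+q[2])/2)
im=pickle.load(open("w3.pkl","rb"))[0];cv2.imwrite("pics/w3c.png",cv2.resize(im[190:330,480:640],(800,700))[:600])
im=cv2.imread("pics/scene0.png");cv2.imwrite("pics/s0c.png",cv2.resize(im[285:360,455:545],(720,600)))
im=cv2.imread("pics/side0.png");cv2.imwrite("pics/d0c.png",cv2.resize(im[170:220,290:350],(720,600)))
E
```

```text
[[495.4133 236.4136  10.    ]
 [478.2762 330.2083  10.    ]] 95.34738000815172 1.7515124773873012 [540.9443 293.2227  10.    ]
[[496.8646 231.6095  10.    ]
 [480.6228 335.5539  10.    ]
 [600.8949 253.204   10.    ]]
105.20569156625902 1.7257976730724733
106.24795286359783 0.20467198360391248
[540.7588 294.3789  10.    ]
```

View pics/w3c.png

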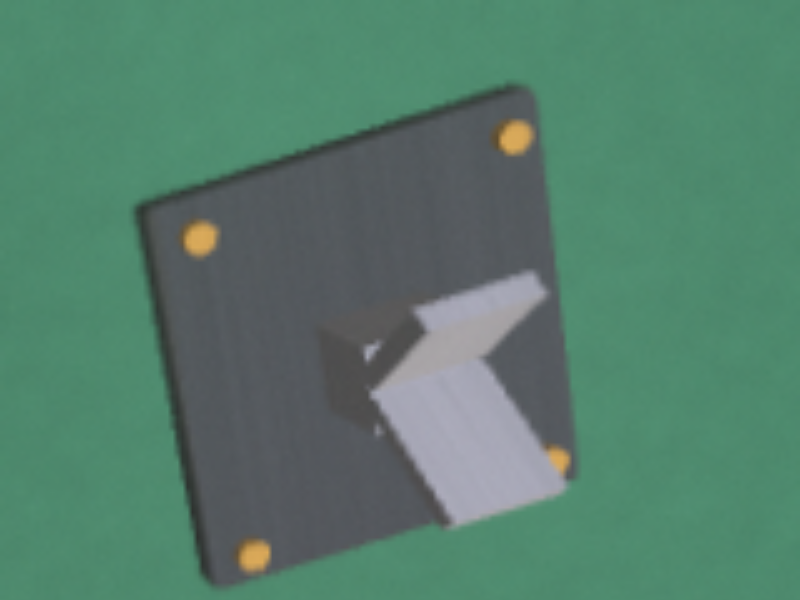

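View pics/s0c.png

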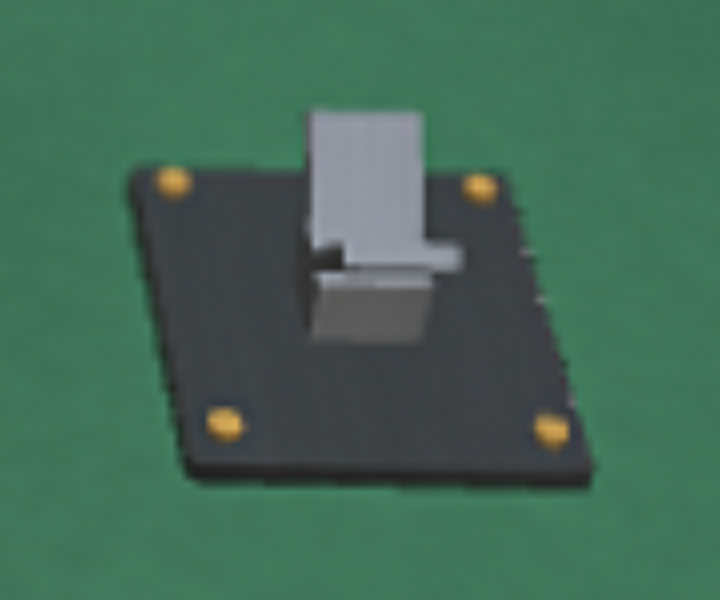

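View pics/d0c.png

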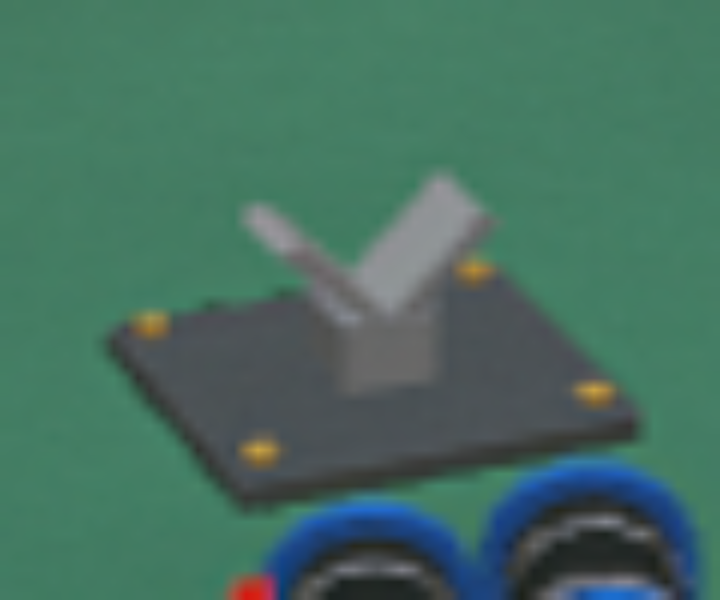

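```bash
python3 - <<'E'
from h import *
C3=pickle.load(open("w3.pkl","rb"))[1];S=cam("scene");D=cam("side")
sc=np.array([(175,180),(480,186),(224,423),(552,430)])/8+(455-.44,285-.44)
si=np.array([(260,451),(152,323),(596,391),(475,270)])/12+(290-.46,170-.46)
w=np.array([(201,239),(515,138),(255,556),(557,460)])/5+(480-.4,190-.4)
for nm,P,Cs in(("all",(sc,si,w),(S,D,C3)),("fixed",(sc,si),(S,D))):
  X=np.array([tri([p[i] for p in P],Cs) for i in range(4)]);print(nm,X,X.mean(0))
  print(np.arctan2(*(X[1]-X[0])[[1,0]]),np.arctan2(*(X[3]-X[2])[[1,0]]),np.arctan2(*(X[2]-X[0])[[1,0]]),np.arctan2(*(X[3]-X[1])[[1,0]]))
print("w",atz(w,C3,11).mean(0),"s",atz(sc,S,11).mean(0),"d",atz(si,D,11).mean(0))
# V rim near edge outer corners on side view: left arm end & right arm end (near ends)
go([540,294,120],1.755)
E
```

```text
all [[505.0481 244.8752  13.0647]
 [490.2202 322.9093  13.26  ]
 [593.4865 261.0831  13.2156]
 [578.4402 340.2265  12.8866]] [541.7987 292.2735  13.1067]
1.7585759853823093 1.758669217173062 0.1812569368215024 0.19383105233186562
fixed [[505.123  244.1517  12.9777]
 [490.4281 322.1729  13.126 ]
 [593.766  260.1388  13.2708]
 [578.9247 338.9907  12.841 ]] [542.0604 291.3635  13.0539]
1.756960414093799 1.7568364656697066 0.17843529421160959 0.18779993870431963
w [542.4874 295.2904  11.    ] s [539.9117 291.5586  11.    ] d [542.8336 295.8749  11.    ]
t 5.78 pos [450.9838 282.0263 233.0303] yaw 1.751 F [ 0.0493  0.338  -2.7054] w 62.1
delta [-0.0899 -0.004   0.1129] turn -0.004 rows 3.5
```

Call:
move_arm --pt "255 -0.023 -0.001 0.02 0" --pt "255 -0.05 -0.002 0.045 0" --pt "255 -0.075 -0.003 0.07 0" --pt "255 -0.091 -0.004 0.1 0" --pt "255 -0.091 -0.004 0.128 -0.004"

```text
t: 6.2
ee_pos: [545.3, 294.4, 104.4]
orientation: [-0.284, 3.126, 0.001]
ft_force: [-0.6, 0.7, -1.0]
width: 61.8
```

Call:
move_arm --pt "255 0 0 0 0" --pt "255 0 0 0 0"

```text
t: 6.37
ee_pos: [540.4, 293.5, 104.0]
orientation: [0.286, -3.124, 0.003]
ft_force: [0.4, 0.3, -0.7]
width: 61.9
```

```bash
python3 - <<'E'
from h import *
go([541.5,293.5,52],1.755)
im=get_image("side");im2=get_image("scene")
a=cv2.resize(im[120:220,280:370],(540,600));b=im2[260:360,450:550]
cv2.imwrite("pics/c1.png",a);cv2.imwrite("pics/c2.png",cv2.resize(b,(600,600)))
E
```

```text
t 6.37 pos [540.3848 293.5186 103.9943] yaw 1.753 F [ 0.3906  0.342  -0.7378] w 61.9
delta [-0.0013 -0.0001  0.052 ] turn -0.002 rows 1.2
```

View pics/c1.png

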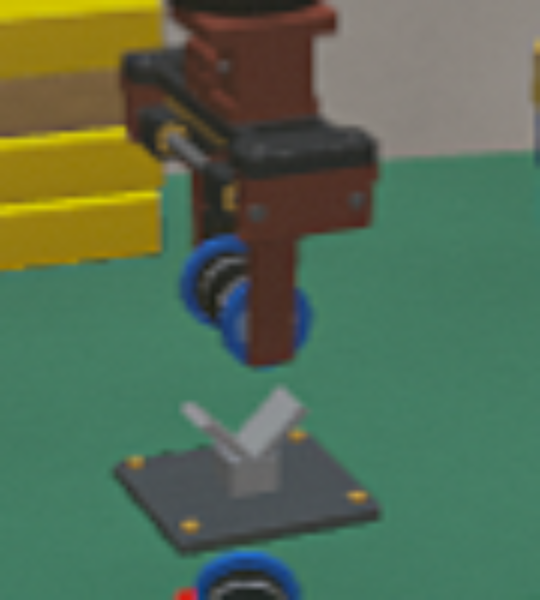

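View pics/c2.png

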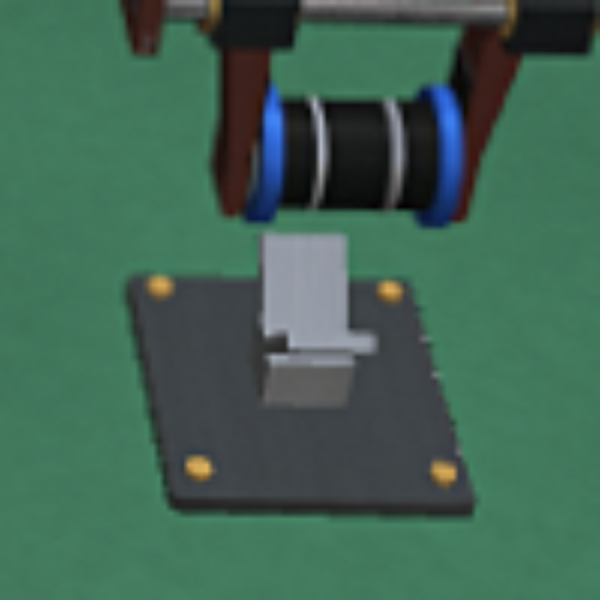

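```bash
python3 - <<'E'
from h import *
S=cam("scene")
for z in (109,55): print(((proj([541,293.5,z],S)-(450,260))*6))
for z in (109,55): print(((proj([541,293.5,z],cam("side"))-(280,120))*6))
go([541.5,293.5,70],1.755)
E
```

```text
[[347.0472 151.3314]]
[[321.1331 278.0052]]
[[239.7043 297.5894]]
[[239.9469 398.5561]]
t 6.47 pos [542.0276 295.1802 106.9036] yaw 1.754 F [ 0.3134  0.0282 -0.3426] w 62.0
delta [ 0.0009 -0.0016  0.0369] turn -0.001 rows 0.9
```

Call:
move_arm --pt "255 0 -0.002 0.01 0" --pt "255 0 -0.004 0.022 0" --pt "255 0 -0.004 0.034 0" --pt "255 0 -0.004 0.044 0" --pt "255 0 -0.004 0.046 0"

```text
t: 6.88
ee_pos: [540.9, 291.1, 57.2]
orientation: [0.289, -3.125, 0.002]
ft_force: [0.6, 1.0, -1.6]
width: 61.8
```

```bash
python3 - <<'E'
from h import *
go([541.5,290,50],1.755)
im=get_image("side");im2=get_image("scene")
a=cv2.resize(im[120:220,280:370],(540,600));b=im2[260:360,450:550]
cv2.imwrite("pics/c3.png",np.hstack([cv2.resize(a,(360,400)),cv2.resize(b,(400,400))]))
go([541.5,290,50],1.755)
E
```

```text
t 6.88 pos [540.9355 291.1057  57.1713] yaw 1.755 F [ 0.5772  1.0124 -1.5502] w 61.8
delta [-0.0004 -0.0012  0.0072] turn 0.0 rows 0.2
t 6.98 pos [541.5824 291.4968  58.2765] yaw 1.755 F [-0.1385 -0.3296 -1.1515] w 61.8
delta [ 0.0003 -0.0015  0.0083] turn 0.0 rows 0.2
```

View pics/c3.png

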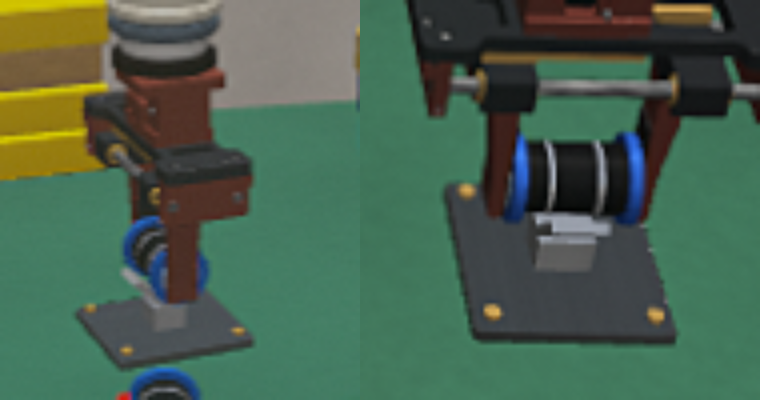

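Call:
move_arm --pt "255 0 -0.001 0.002 0" --pt "255 0 -0.001 0.004 0" --pt "255 0 -0.001 0.005 0" --pt "255 0 -0.001 0.006 0"

```text
t: 7.32
ee_pos: [542.7, 290.9, 53.6]
orientation: [-0.289, 3.128, 0.0]
ft_force: [-0.5, 0.4, -0.2]
width: 61.6
```

Call:
move_arm --pt "255 0 0 0 0" --pt "255 0 0 0.001 0" --pt "255 0 0 0.001 0"

```text
t: 7.57
ee_pos: [542.5, 290.8, 52.4]
orientation: [-0.289, 3.128, 0.0]
ft_force: [0.2, -0.5, -1.6]
width: 61.7
```

Call:
move_arm --pt "255 0 0 0.001 0" --pt "255 0 0 0.001 0" --pt "255 0 0 0.001 0"

```text
t: 7.82
ee_pos: [542.6, 290.8, 52.3]
orientation: [-0.289, 3.128, 0.0]
ft_force: [-2.2, -1.2, 7.1]
width: 61.9
```

Call:
move_arm --pt "255 0 0 0.001 0" --pt "255 0 0 0.001 0" --pt "255 0 0 0.001 0"

```text
t: 8.07
ee_pos: [542.6, 290.8, 52.2]
orientation: [-0.289, 3.128, 0.0]
ft_force: [-4.7, -2.5, 14.9]
width: 62.1
```

Call:
move_arm --pt "255 0.001 0 0 0" --pt "255 0.002 0 0 0" --pt "255 0.002 0 0 0"

```text
t: 8.32
ee_pos: [540.6, 290.5, 50.7]
orientation: [-0.289, 3.128, 0.0]
ft_force: [1.2, -0.0, -0.2]
width: 62.0
```

Call:
move_arm --pt "255 0 0 0.001 0" --pt "255 0 0 0.001 0" --pt "255 0 0 0.001 0"

```text
t: 8.57
ee_pos: [540.8, 290.5, 50.5]
orientation: [-0.289, 3.128, 0.0]
ft_force: [-3.6, -1.7, 10.9]
width: 61.9
```

Call:
move_arm --pt "255 0.001 0 0 0" --pt "255 0.002 0 0 0" --pt "255 0.002 0 0 0"

```text
t: 8.82
ee_pos: [540.7, 290.5, 50.5]
orientation: [-0.289, 3.124, 0.002]
ft_force: [5.8, -1.1, 5.0]
width: 61.9
```

Call:
move_arm --pt "255 0 0 0.001 0" --pt "255 0 0 0.001 0" --pt "255 0 0 0.001 0"

```text
t: 9.07
ee_pos: [540.8, 290.6, 50.4]
orientation: [-0.289, 3.124, 0.002]
ft_force: [2.1, -3.3, 13.9]
width: 61.8
```

Both flanks now resist, at TCP z 50.5 (seat centre 55.5), so the barrel is seated. I'll unload and open.

Call:
move_arm --pt "255 -0.001 0 -0.001 0" --pt "200 -0.001 0 -0.001 0" --pt "0 -0.001 0 -0.001 0" --pt "0 -0.001 0 -0.001 0" --pt "0 -0.001 0 -0.001 0"

```text
t: 9.48
ee_pos: [538.9, 290.0, 48.8]
orientation: [0.289, -3.127, 0.001]
ft_force: [-0.2, 0.3, -0.4]
width: 78.4
```

Call:
move_arm --pt "0 0 0 0 0" --pt "0 0 0 0 0"

```text
t: 9.65
ee_pos: [539.1, 290.1, 49.0]
orientation: [0.289, -3.127, 0.0]
ft_force: [0.4, 0.3, 0.5]
width: 87.6
```

```bash
python3 - <<'E'
from h import *
im,C,o=snap("w8");go([541.5,290,150],1.755)
E
```

```text
t 9.7 pos [539.1884 290.1341  49.034 ] yaw 1.755 F [0.0363 0.1089 0.5891] w 87.5
delta [-0.0022 -0.0006 -0.101 ] turn 0.0 rows 2.4
```

View pics/w8.png

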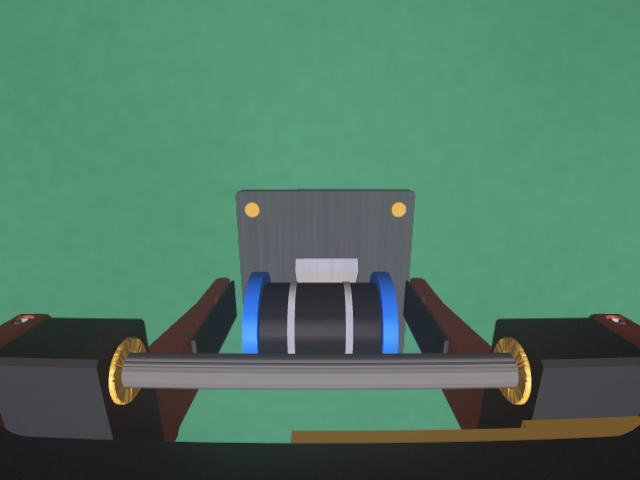

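The barrel sits in the V with both collars clear of it: the V spans x 296–358 and the collars are at 255 and 385. I'll retreat straight up.

Call:
move_arm --pt "0 0 0 -0.02 0" --pt "0 0 0 -0.055 0" --pt "0 0 0 -0.095 0" --pt "0 0 0 -0.135 0" --pt "0 0.01 -0.03 -0.165 0.05"

```text
t: 10.12
ee_pos: [537.2, 263.8, 216.8]
orientation: [-0.215, 3.129, 0.005]
ft_force: [0.5, 0.1, 0.6]
width: 87.9
```

```bash
python3 - <<'E'
from h import *
im=get_image("side");cv2.imwrite("pics/d5.png",im[150:280,260:430].repeat(4,0).repeat(4,1))
go([425,-290,255],1.33)
E
```

```text
t 10.17 pos [537.5947 258.4283 221.0349] yaw 1.701 F [ 1.1773 -2.4513  2.2853] w 87.7
delta [ 0.1828 -0.529  -0.036 ] turn 0.371 rows 13.5
```

View pics/d5.png

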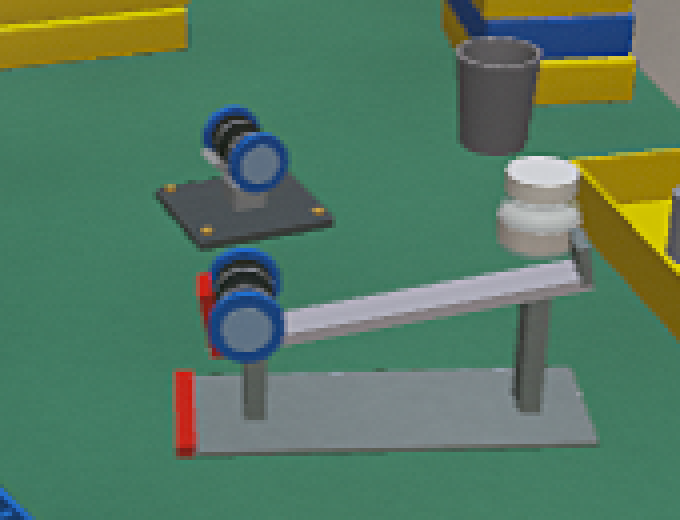

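The cradle is loaded and the second barrel is at the stop. Now to the tray.

Call:
move_arm --pt "0 0.012 -0.038 -0.003 0.05" --pt "0 0.024 -0.076 -0.006 0.1" --pt "0 0.037 -0.114 -0.01 0.15" --pt "0 0.05 -0.152 -0.014 0.2" --pt "0 0.062 -0.19 -0.018 0.25"

```text
t: 10.58
ee_pos: [498.2, 62.1, 231.0]
orientation: [-0.185, -3.136, 0.0]
ft_force: [0.9, 0.5, -0.6]
width: 88.0
```

```bash
python3 -c "
from h import *
go([425,-290,255],1.33)"
```

```text
t 10.58 pos [498.2166  62.0779 230.9549] yaw 1.453 F [ 0.8685  0.4873 -0.5579] w 88.0
delta [ 0.0314 -0.3582 -0.024 ] turn 0.123 rows 8.6
```

Call:
move_arm --pt "0 0.003 -0.038 -0.003 0.03" --pt "0 0.006 -0.076 -0.006 0.06" --pt "0 0.01 -0.114 -0.01 0.09" --pt "0 0.014 -0.152 -0.014 0.12" --pt "0 0.018 -0.19 -0.018 0.12"

```text
t: 11.0
ee_pos: [458.5, -124.6, 249.1]
orientation: [-0.372, -3.119, -0.0]
ft_force: [1.0, -0.1, -1.2]
width: 88.0
```

```bash
python3 -c "
from h import *
go([425,-290,255],1.33)"
```

```text
t 11.0 pos [ 458.5112 -124.5702  249.096 ] yaw 1.334 F [ 1.0428 -0.1122 -1.1512] w 88.0
delta [-0.0063 -0.1687 -0.0059] turn 0.004 rows 4.1
```

Call:
move_arm --pt "0 -0.002 -0.038 -0.001 0" --pt "0 -0.004 -0.076 -0.003 0" --pt "0 -0.005 -0.114 -0.005 0" --pt "0 -0.006 -0.15 -0.006 0" --pt "0 -0.006 -0.168 -0.006 0"

```text
t: 11.42
ee_pos: [425.2, -291.1, 255.2]
orientation: [0.373, 3.119, -0.002]
ft_force: [0.1, 0.2, -0.1]
width: 87.7
```

Call:
move_arm --pt "0 0 0 0 0" --pt "0 0 0 0 0" --pt "0 0 0 0 0"

```text
t: 11.67
ee_pos: [425.9, -286.8, 254.7]
orientation: [-0.37, -3.119, -0.001]
ft_force: [-0.0, -0.3, -0.6]
width: 87.7
```

```bash
python3 - <<'E'
from h import *
im,C,o=snap("w9");go([472,-300,45],1.33,o)
barrel([472,-300,50],1.33,(0,0,255),im,C);cv2.imwrite("pics/w9o.png",im)
E
```

```text
t 11.67 pos [ 425.8778 -286.8113  254.676 ] yaw 1.335 F [-0.0294 -0.2582 -0.6397] w 87.7
delta [-0.0481 -0.0022  0.2096] turn 0.005 rows 5.2
```

View pics/w9o.png

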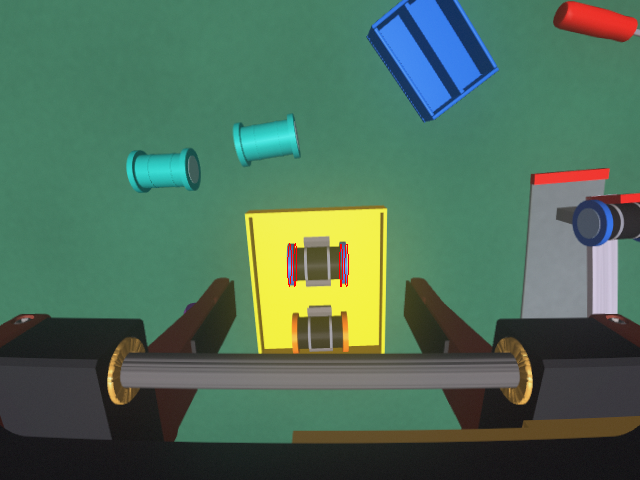

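The overlay sits right on the blue-collared barrel at (318,264). The orange reject is at (320,333) and the turquoise look-alikes are outside the tray. Descending.

Call:
move_arm --pt "0 -0.012 -0.001 0.038 -0.01" --pt "0 -0.024 -0.001 0.075 -0.01" --pt "0 -0.036 -0.002 0.11 -0.01" --pt "0 -0.048 -0.002 0.145 -0.01" --pt "0 -0.048 -0.002 0.155 -0.01"

```text
t: 12.13
ee_pos: [472.2, -298.4, 95.6]
orientation: [-0.35, -3.117, -0.004]
ft_force: [0.1, 0.4, 0.8]
width: 87.8
```

Call:
move_arm --pt "0 0 0 0 0" --pt "0 0 0 0 0"

```text
t: 12.3
ee_pos: [472.2, -299.8, 100.4]
orientation: [-0.352, -3.121, -0.001]
ft_force: [0.1, -1.6, 0.4]
width: 87.5
```

```bash
python3 - <<'E'
from h import *
im,C,o=snap("w10");go([472,-300,45],1.345,o)
barrel([472,-300,50],1.345,(0,0,255),im,C);cv2.imwrite("pics/w10o.png",im)
E
```

```text
t 12.3 pos [ 472.2002 -299.8401  100.435 ] yaw 1.346 F [ 0.0905 -1.5751  0.4252] w 87.5
delta [ 0.0001 -0.0002  0.0554] turn 0.001 rows 1.3
```

View pics/w10o.png

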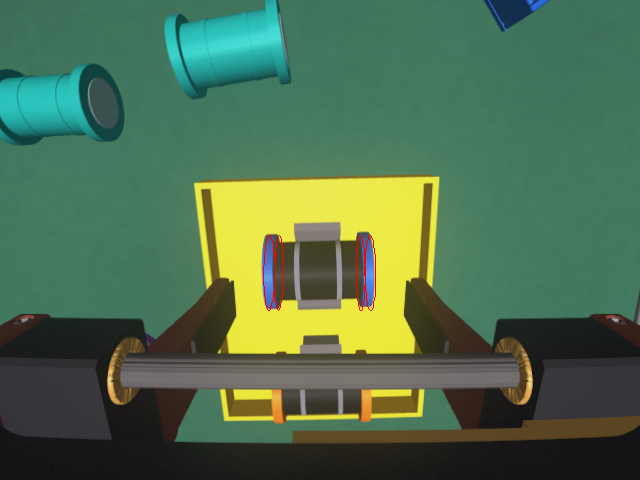

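Call:
move_arm --pt "0 0 0 0.02 -0.02" --pt "0 0 0 0.04 -0.025" --pt "0 0 0 0.05 -0.025" --pt "0 0 0 0.055 -0.025" --pt "0 0 0 0.055 -0.025"

```text
t: 12.77
ee_pos: [472.3, -300.9, 45.6]
orientation: [0.315, 3.126, -0.0]
ft_force: [-0.3, 0.2, -0.3]
width: 87.8
```

```bash
python3 - <<'E'
from h import *
im,C,o=snap("w11");go([472,-300,45],1.37,o)
a=get_image("side")[240:380,270:450].repeat(4,0).repeat(4,1);cv2.imwrite("pics/d6.png",a)
E
```

```text
t 12.77 pos [ 472.295  -300.9179   45.6376] yaw 1.37 F [-0.294   0.1865 -0.3266] w 87.8
delta [0.0005 0.0008 0.0006] turn -0.0 rows 0.0
```

View pics/w11.png

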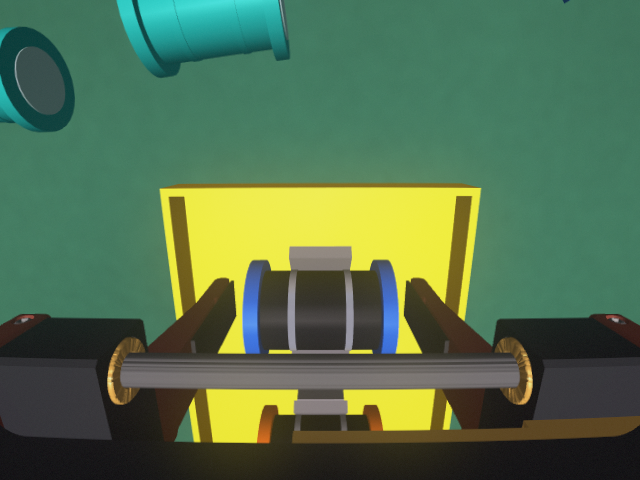

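View pics/d6.png

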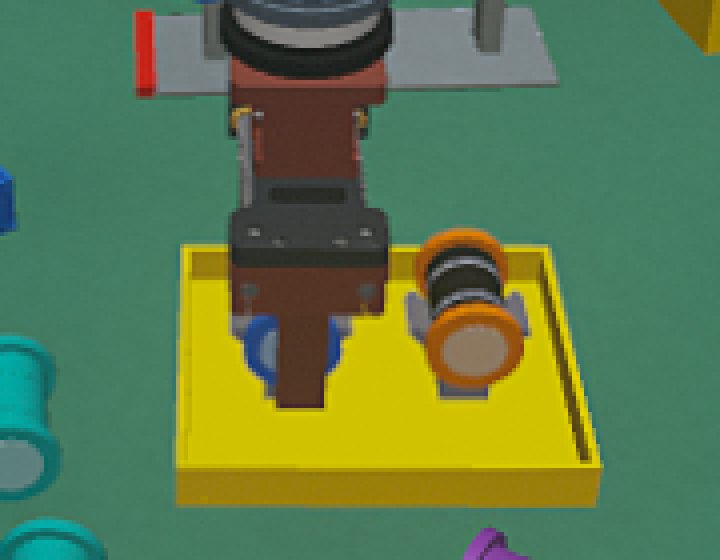

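The alignment is square. The barrel sits about 3–4 mm toward the robot from the jaw centre, so I'll shift and close.

Call:
move_arm --pt "0 0.0035 0 0 0" --pt "255 0.0035 0 0 0" --pt "255 0.0035 0 0 0" --pt "255 0.0035 0 0 0" --pt "255 0.0035 0 0 0"

```text
t: 13.28
ee_pos: [469.1, -300.3, 45.4]
orientation: [0.315, 3.125, -0.0]
ft_force: [-0.0, 0.8, -0.7]
width: 64.3
```

Call:
move_arm --pt "255 0 0 0 0" --pt "255 0 0 0 0" --pt "255 0 0 0 0"

```text
t: 13.53
ee_pos: [469.0, -300.3, 45.3]
orientation: [0.315, 3.126, -0.0]
ft_force: [-0.5, 0.9, 2.3]
width: 61.9
```

Call:
move_arm --pt "255 0 0 -0.008 0" --pt "255 0 0 -0.02 0" --pt "255 0 0 -0.04 0" --pt "255 0 0 -0.07 0" --pt "255 0 0 -0.1 0"

```text
t: 13.95
ee_pos: [468.2, -299.7, 146.3]
orientation: [-0.315, -3.124, -0.001]
ft_force: [1.2, -0.1, -1.8]
width: 62.0
```

```bash
python3 - <<'E'
from h import *
go([480,-100,180],1.43)
a=get_image("side")[170:390,230:480];cv2.imwrite("pics/d7.png",cv2.resize(a,(680,598)))
E
```

```text
t 13.95 pos [ 468.2109 -299.703   146.3146] yaw 1.37 F [ 1.1808 -0.1029 -1.8204] w 62.0
delta [ 0.0283  0.1981 -0.0335] turn -0.06 rows 4.9
```

View pics/d7.png

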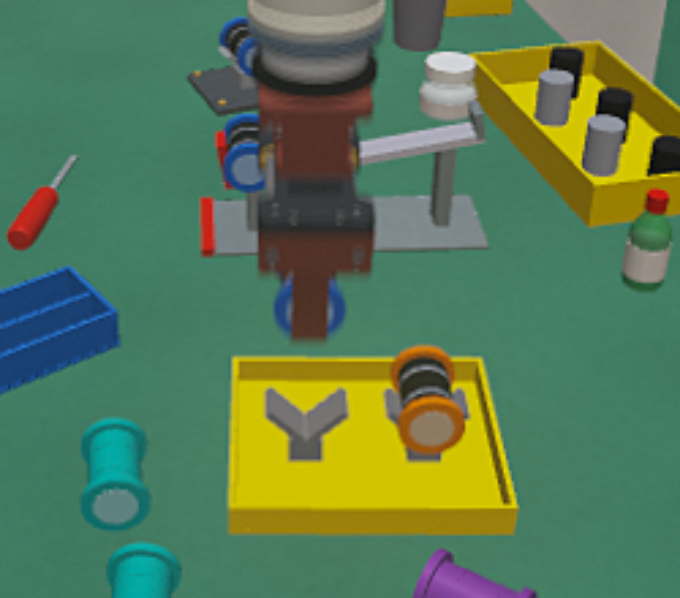

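The blue-collared barrel is held, and the reject and look-alikes haven't been touched. To the lane.

Call:
move_arm --pt "255 0.004 0.038 -0.012 -0.02" --pt "255 0.008 0.076 -0.024 -0.04" --pt "255 0.012 0.114 -0.034 -0.06" --pt "255 0.016 0.152 -0.034 -0.06" --pt "255 0.018 0.18 -0.034 -0.06"

```text
t: 14.42
ee_pos: [487.1, -117.9, 180.6]
orientation: [0.22, 3.132, 0.0]
ft_force: [1.0, 0.6, -2.5]
width: 61.8
```

```bash
python3 - <<'E'
from h import *
go([539.5,-3.7,150],1.43)
E
```

```text
t 14.42 pos [ 487.1158 -117.8532  180.6216] yaw 1.43 F [ 1.0036  0.567  -2.4607] w 61.8
delta [-0.0358  0.1204  0.0307] turn 0.0 rows 3.1
```

Call:
move_arm --pt "255 -0.012 0.036 0.005 0" --pt "255 -0.024 0.072 0.01 0" --pt "255 -0.034 0.104 0.018 0" --pt "255 -0.036 0.12 0.026 0" --pt "255 -0.036 0.12 0.03 0"

```text
t: 14.83
ee_pos: [540.4, -3.4, 149.1]
orientation: [0.215, 3.134, 0.001]
ft_force: [-0.9, 0.4, -1.9]
width: 61.6
```

Call:
move_arm --pt "255 0 0 0 0" --pt "255 0 0 0 0" --pt "255 0 0 0 0"

```text
t: 15.08
ee_pos: [539.4, -7.4, 149.6]
orientation: [0.223, 3.133, -0.0]
ft_force: [0.0, 0.0, -2.1]
width: 62.0
```

```bash
python3 - <<'E'
from h import *
im,C,o=snap("w12")
go([539.5,-3.7,95],1.43,o)
a=get_image("side")[150:280,270:430];b=get_image("scene")[210:360,300:420]
cv2.imwrite("pics/d8.png",np.hstack([cv2.resize(a,(440,358)),cv2.resize(b,(286,358))]))
E
```

```text
t 15.08 pos [539.4186  -7.4333 149.6332] yaw 1.429 F [ 0.0315  0.0365 -2.0811] w 62.0
delta [0.0005 0.0037 0.0546] turn -0.001 rows 1.3
```

View pics/d8.png

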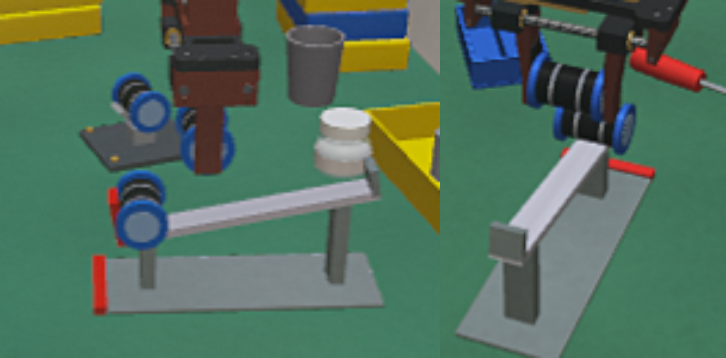

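View pics/w12.png

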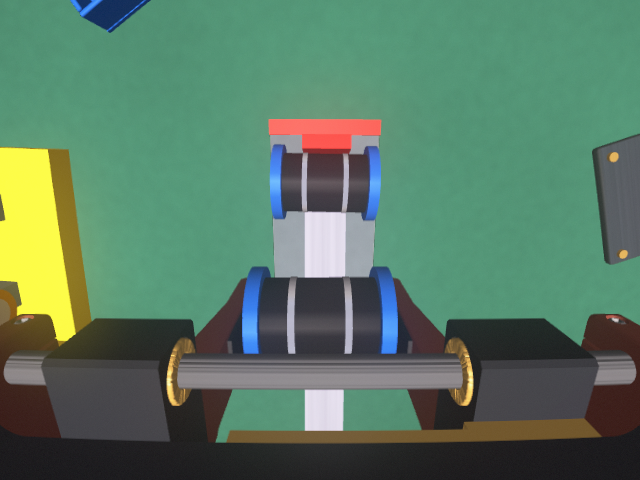

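```bash
python3 - <<'E'
from h import *
C=pickle.load(open("w12.pkl","rb"))[1]
print(atz([(325.5,183)],C,84))
go([539.5,-4.5,95],1.43)
E
```

```text
[[487.123    3.6218  84.    ]]
t 15.23 pos [539.6634  -7.4192 149.6341] yaw 1.429 F [-0.3824 -0.0656 -3.0657] w 62.1
delta [0.0006 0.0029 0.0546] turn -0.001 rows 1.3
```

Call:
move_arm --pt "255 -0.002 0.003 0.012 0" --pt "255 -0.002 0.003 0.027 0" --pt "255 -0.002 0.003 0.042 0" --pt "255 -0.002 0.003 0.05 0" --pt "255 -0.002 0.003 0.05 0"

```text
t: 15.65
ee_pos: [540.7, -3.9, 97.0]
orientation: [-0.221, -3.13, 0.0]
ft_force: [-0.3, 0.2, -1.7]
width: 61.8
```

```bash
python3 - <<'E'
from h import *
go([541,-4.5,88],1.43)
a=get_image("side")[150:280,270:430];b=get_image("scene")[210:360,300:420]
cv2.imwrite("pics/d9.png",np.hstack([cv2.resize(a,(440,358)),cv2.resize(b,(286,358))]))
E
```

```text
t 15.65 pos [540.6768  -3.8917  96.9657] yaw 1.43 F [-0.2591  0.2304 -1.6735] w 61.8
delta [-0.0004 -0.0006  0.009 ] turn -0.0 rows 0.2
```

View pics/d9.png

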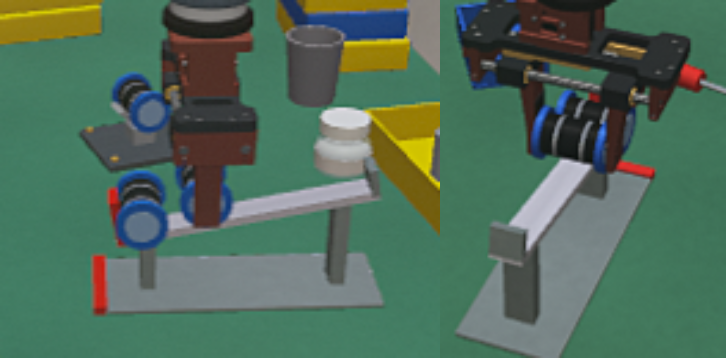

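Call:
move_arm --pt "255 0 0 0.002 0" --pt "255 0 0 0.005 0" --pt "255 0 0 0.007 0" --pt "255 0 0 0.007 0"

```text
t: 16.08
ee_pos: [542.0, -3.8, 92.1]
orientation: [0.221, 3.134, -0.0]
ft_force: [-0.5, -0.1, -1.4]
width: 61.7
```

Call:
move_arm --pt "255 0 0 0.001 0" --pt "255 0 0 0.002 0" --pt "255 0 0 0.002 0"

```text
t: 16.33
ee_pos: [542.0, -3.7, 90.0]
orientation: [-0.221, -3.134, 0.0]
ft_force: [-0.0, 0.6, -1.8]
width: 61.9
```

Call:
move_arm --pt "255 0 0 0.001 0" --pt "255 0 0 0.001 0" --pt "255 0 0 0.001 0"

```text
t: 16.58
ee_pos: [542.0, -3.8, 89.1]
orientation: [-0.221, -3.134, -0.0]
ft_force: [-0.4, 1.1, -2.4]
width: 61.8
```

Call:
move_arm --pt "255 0 0 0.001 0" --pt "255 0 0 0.001 0" --pt "255 0 0 0.001 0"

```text
t: 16.83
ee_pos: [542.0, -3.8, 88.1]
orientation: [-0.221, -3.134, -0.0]
ft_force: [-0.3, 0.2, -2.3]
width: 62.0
```

Call:
move_arm --pt "255 0 0 0.001 0" --pt "255 0 0 0.001 0" --pt "255 0 0 0.001 0"

```text
t: 17.08
ee_pos: [542.2, -3.8, 87.3]
orientation: [0.221, 3.134, 0.0]
ft_force: [-1.2, 0.1, 1.7]
width: 62.0
```

Call:
move_arm --pt "255 0 0 0.001 0" --pt "255 0 0 0.001 0" --pt "255 0 0 0.001 0"

```text
t: 17.33
ee_pos: [542.2, -3.8, 87.2]
orientation: [0.221, 3.133, -0.0]
ft_force: [-4.5, -0.3, 12.1]
width: 61.6
```

The barrel has touched the rail, with force rising at TCP z 87.2. I'll unload 1 mm and open.

Call:
move_arm --pt "255 0 0 -0.001 0" --pt "255 0 0 -0.001 0" --pt "0 0 0 -0.001 0" --pt "0 0 0 -0.001 0" --pt "0 0 0 -0.001 0"

```text
t: 17.75
ee_pos: [542.1, -3.8, 87.0]
orientation: [-0.221, -3.134, 0.0]
ft_force: [0.1, 0.7, -0.4]
width: 78.6
```

Call:
move_arm --pt "0 0 0 0 0" --pt "0 0 0 0 0" --pt "0 0 0 0 0" --pt "0 0 0 0 0" --pt "0 0 0 0 0"

```text
t: 18.17
ee_pos: [542.1, -3.7, 87.1]
orientation: [-0.221, -3.134, 0.0]
ft_force: [-0.2, -0.1, -0.2]
width: 87.7
```

```bash
python3 - <<'E'
from h import *
im,C,o=snap("w13");go([541,-4.5,88],1.43)
a=get_image("side")[150:280,270:430];b=get_image("scene")[210:360,300:420]
cv2.imwrite("pics/d10.png",np.hstack([cv2.resize(a,(440,358)),cv2.resize(b,(286,358))]))
E
```

```text
t 18.22 pos [542.0429  -3.7544  87.1019] yaw 1.43 F [ 0.512  -0.0821  0.2028] w 87.6
delta [ 0.0009 -0.0009 -0.0009] turn -0.0 rows 0.0
```

View pics/d10.png

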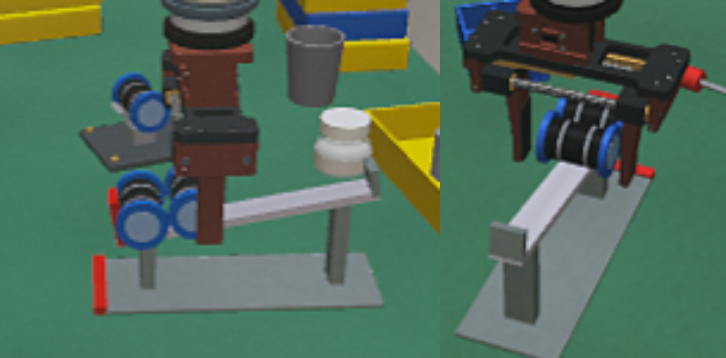

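View pics/w13.png

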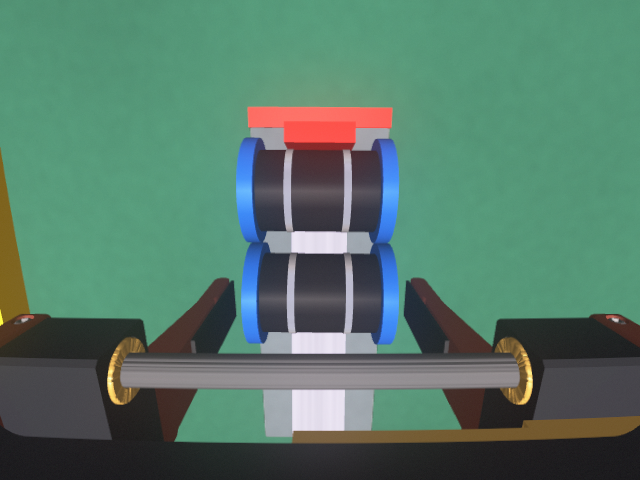

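The new barrel has rolled down against the other one; the collars meet at y≈242. Retreating straight up.

Call:
move_arm --pt "0 0 0 -0.01 0" --pt "0 0 0 -0.03 0" --pt "0 0 0 -0.06 0" --pt "0 0 0 -0.1 0" --pt "0 0 0 -0.14 0"

```text
t: 18.73
ee_pos: [541.2, -3.7, 228.7]
orientation: [-0.221, -3.132, 0.0]
ft_force: [1.5, 0.1, 0.3]
width: 88.1
```

Call:
move_arm --pt "0 0.03 0 -0.03 0" --pt "0 0.06 0 -0.04 0" --pt "0 0.08 0 -0.04 0" --pt "0 0.08 0 -0.04 0" --pt "0 0.08 0 -0.04 0"

```text
t: 19.15
ee_pos: [462.7, 7.5, 268.2]
orientation: [0.22, 3.132, 0.0]
ft_force: [0.7, -0.1, -0.5]
width: 87.9
```

```bash
python3 - <<'E'
from h import *
snap("w14")
a=get_image("side")[150:380,230:480];b=get_image("scene")[200:370,130:540]
cv2.imwrite("pics/f1.png",cv2.resize(a,(650,598)));cv2.imwrite("pics/f2.png",cv2.resize(b,(800,332)))
E
```

```text
(no output)
```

View pics/f1.png

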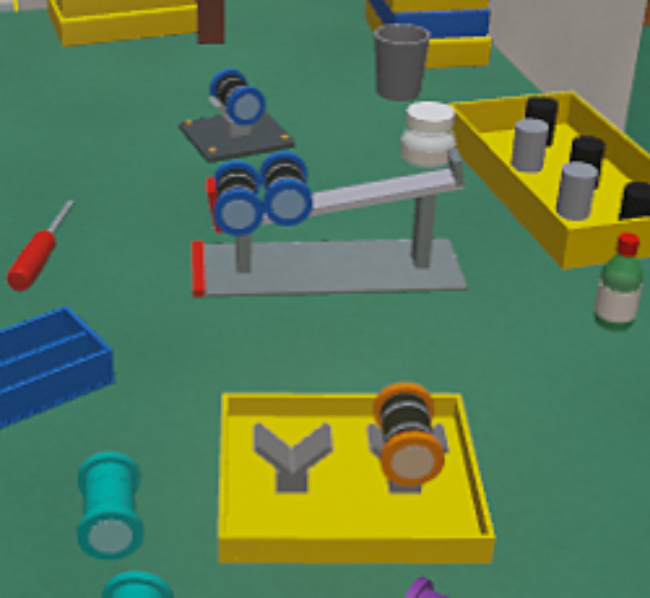

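View pics/f2.png

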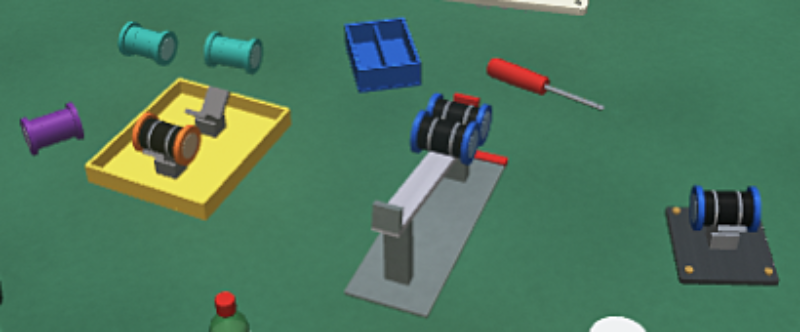

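View pics/w14.png

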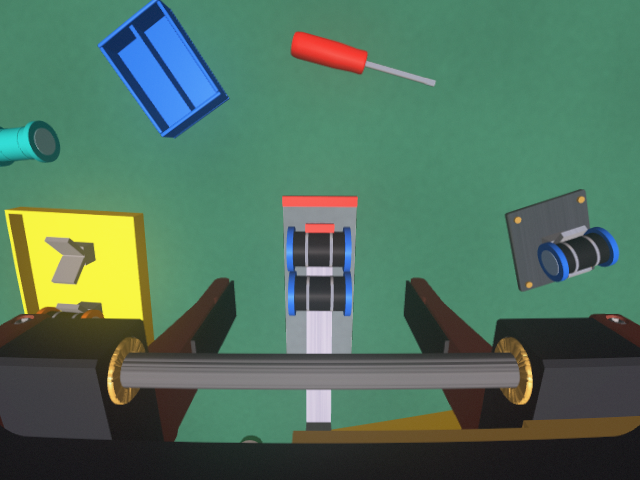

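All three views agree. The lane holds two touching barrels at the stop, the oldest is in the cradle, and the reject is still in its saddle. Handing in.

```bash
python3 -c "
from workcell import *
print(close_job())"
```

```text
the job is handed in; nothing more can be done
None
```

The job is done and was handed in at about 19 s of the 53 s allowed.

- **Oldest barrel:** it lies in the steel V cradle. The first touch was on one side of the V, so I shifted about 2 mm and reseated it before letting go, with readings of at most about 15 N. The other lane barrel then rolled down to the red stop.
- **New barrel:** I set the blue-collared barrel on the rail about 10 mm up the slope and let go there. It rolled down against the barrel ahead of it.

**Last checks:** the scene, side and wrist pictures agree. The two lane barrels touch at the stop and the cradle barrel sits with both collars clear of the V. The orange reject and the purple and turquoise look-alikes look undisturbed, and the gripper is well clear of everything.

**Disagreements:** position estimates from the different cameras differed by 2–4 mm. I corrected this from close-up views and by feeling for contact. One early wrist overlay was about 8 mm off because I paired the picture with a later arm pose, so I retook it before grasping. After I unloaded the cradle barrel to release it, the arm settled about 2 mm toward the robot and 1.5 mm lower, but the barrel stayed seated.

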